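# Tag the softest spring rest

### The job

The thinnest turned shell is to be polished on the softest of the three spring rests. Working from the robot's left to its right, press each round cork pad down about a centimetre for a moment and let it come back up; when all three have been tried, push the metal tag of the softest one fully down and leave the other two tags up. Do it all with the fingertips: pull no tag up, leave the loose things on the bench where they stand, and finish clear of everything.

Things in the scene. Friction and masses are not known exactly. Their poses are not given: they have to be found in the camera images.
- rest_p: one of three identical-looking spring rests screwed to the bench: a wooden base block 140 x 80 x 30 mm (long side along its own x), carrying a metal plate on a spring, with a round cork pad on the plate at the +x end and a T-shaped metal tag standing on it at the -x end. Origin: centre of the block's underside; z up. The rests stand in a row across the bench, 0.19 to 0.31 m apart; +y in the world is the robot's left
- pad_top_p (a point): centre of the flat upper face of the cork pad of rest_p: disc 64 mm across, 10 mm thick, its top 76 mm above the bench when up, at x = +30 mm in the rest's frame. Moves with the pad
- pad_p (a joint): how far the pad of rest_p, with its plate and tag, is pressed down, m: 0 = up, 0.020 = bottomed. The spring returns it when let go. The three springs differ clearly: pressed 10 mm the softest asks about 3 N, the next about 7.5 N and the firmest about 13 N
- tag_top_p (a point): centre of the upper face of the tag of rest_p: tab 18 mm (rest's x) x 34 mm (rest's y), 9 mm thick, at x = -45 mm in the rest's frame, its top 90 to 93 mm above the bench at the start. The tag rides on the sprung plate, so pushing it also sinks the pad: on the softest rest the pad sinks about 17 mm before the tag slides, then the tag slides down 18 mm; with both right down its top is 55 mm above the bench. Moves with the tag
- tag_p (a joint): how far the tag of rest_p is pushed down relative to its plate, m: 0 to 0.003 = up (as at the start), 0.018 = fully down, its tab on the plate. It slides with about 5 N of friction and stays where it is left; it can also be pulled up, to -0.012
- rest_q: one of three identical-looking spring rests screwed to the bench: a wooden base block 140 x 80 x 30 mm (long side along its own x), carrying a metal plate on a spring, with a round cork pad on the plate at the +x end and a T-shaped metal tag standing on it at the -x end. Origin: centre of the block's underside; z up. The rests stand in a row across the bench, 0.19 to 0.31 m apart; +y in the world is the robot's left
- pad_top_q (a point): centre of the flat upper face of the cork pad of rest_q: disc 64 mm across, 10 mm thick, its top 76 mm above the bench when up, at x = +30 mm in the rest's frame. Moves with the pad
- pad_q (a joint): how far the pad of rest_q, with its plate and tag, is pressed down, m: 0 = up, 0.020 = bottomed. The spring returns it when let go. The three springs differ clearly: pressed 10 mm the softest asks about 3 N, the next about 7.5 N and the firmest about 13 N
- tag_top_q (a point): centre of the upper face of the tag of rest_q: tab 18 mm (rest's x) x 34 mm (rest's y), 9 mm thick, at x = -45 mm in the rest's frame, its top 90 to 93 mm above the bench at the start. The tag rides on the sprung plate, so pushing it also sinks the pad: on the softest rest the pad sinks about 17 mm before the tag slides, then the tag slides down 18 mm; with both right down its top is 55 mm above the bench. Moves with the tag
- tag_q (a joint): how far the tag of rest_q is pushed down relative to its plate, m: 0 to 0.003 = up (as at the start), 0.018 = fully down, its tab on the plate. It slides with about 5 N of friction and stays where it is left; it can also be pulled up, to -0.012
- rest_r: one of three identical-looking spring rests screwed to the bench: a wooden base block 140 x 80 x 30 mm (long side along its own x), carrying a metal plate on a spring, with a round cork pad on the plate at the +x end and a T-shaped metal tag standing on it at the -x end. Origin: centre of the block's underside; z up. The rests stand in a row across the bench, 0.19 to 0.31 m apart; +y in the world is the robot's left
- pad_top_r (a point): centre of the flat upper face of the cork pad of rest_r: disc 64 mm across, 10 mm thick, its top 76 mm above the bench when up, at x = +30 mm in the rest's frame. Moves with the pad
- pad_r (a joint): how far the pad of rest_r, with its plate and tag, is pressed down, m: 0 = up, 0.020 = bottomed. The spring returns it when let go. The three springs differ clearly: pressed 10 mm the softest asks about 3 N, the next about 7.5 N and the firmest about 13 N
- tag_top_r (a point): centre of the upper face of the tag of rest_r: tab 18 mm (rest's x) x 34 mm (rest's y), 9 mm thick, at x = -45 mm in the rest's frame, its top 90 to 93 mm above the bench at the start. The tag rides on the sprung plate, so pushing it also sinks the pad: on the softest rest the pad sinks about 17 mm before the tag slides, then the tag slides down 18 mm; with both right down its top is 55 mm above the bench. Moves with the tag
- tag_r (a joint): how far the tag of rest_r is pushed down relative to its plate, m: 0 to 0.003 = up (as at the start), 0.018 = fully down, its tab on the plate. It slides with about 5 N of friction and stays where it is left; it can also be pulled up, to -0.012
- egg_box: bystander, loose, to be left alone: yellow turned egg-shaped box, 45 mm across, 57 mm tall, standing between two rests; origin: centre of its underside
- burnisher: bystander, loose, to be left alone: burnisher lying flat, 165 mm long, 18 mm wide, horn handle 14 mm thick, between two rests; origin on the bench near its middle
- compass: bystander, loose, to be left alone: steel scribing compass lying flat, 130 x 65 mm, 9 mm thick, behind the rests; origin: centre of its underside
- rest_post: bystander, loose, to be left alone: chunky aluminium tool rest post, T-shaped, 102 mm tall, bar 100 mm long, behind the rests; origin: centre of its underside
- nest_cups: bystander, loose, to be left alone: three yellow wooden cups nested in one another, 72 mm across, 67 mm tall, at the left; origin: centre of its underside
- sand_block: bystander, loose, to be left alone: cork sanding block 100 x 60 x 32 mm lying behind the rests; origin: centre of its underside
- blank: bystander, loose, to be left alone: light wooden cylinder blank 48 mm across, 70 mm tall, standing at the right; origin: centre of its underside
Things that resemble listed ones, but are neither listed nor needed, are in the scene too. What is shaped like the rest_r but yellow is not meant.

How it is judged:
On the way, in this order (a step that is already met when the one before it is completed fails the run):
1. the leftmost pad alone is pressed 7 mm or more, all tags still up (value of joint each of tag_p, tag_q, tag_r below 0.008 m and ((value of joint pad_p above 0.007 m and world y of rest_p between 0.125 and 1 m and value of joint each of pad_q, pad_r below 0.003 m) or (value of joint pad_q above 0.007 m and world y of rest_q between 0.125 and 1 m and value of joint each of pad_p, pad_r below 0.003 m) or (value of joint pad_r above 0.007 m and world y of rest_r between 0.125 and 1 m and value of joint each of pad_p, pad_q below 0.003 m))), for 0.1 s.
2. then the middle pad alone is pressed 7 mm or more, all tags still up (value of joint each of tag_p, tag_q, tag_r below 0.008 m and ((value of joint pad_p above 0.007 m and world y of rest_p between -0.125 and 0.125 m and value of joint each of pad_q, pad_r below 0.003 m) or (value of joint pad_q above 0.007 m and world y of rest_q between -0.125 and 0.125 m and value of joint each of pad_p, pad_r below 0.003 m) or (value of joint pad_r above 0.007 m and world y of rest_r between -0.125 and 0.125 m and value of joint each of pad_p, pad_q below 0.003 m))), for 0.1 s.
3. then the rightmost pad alone is pressed 7 mm or more, all tags still up (value of joint each of tag_p, tag_q, tag_r below 0.008 m and ((value of joint pad_p above 0.007 m and world y of rest_p between -1 and -0.125 m and value of joint each of pad_q, pad_r below 0.003 m) or (value of joint pad_q above 0.007 m and world y of rest_q between -1 and -0.125 m and value of joint each of pad_p, pad_r below 0.003 m) or (value of joint pad_r above 0.007 m and world y of rest_r between -1 and -0.125 m and value of joint each of pad_p, pad_q below 0.003 m))), for 0.1 s.
At the end, for the whole second after the job is handed in: The tag of the rest with the softest spring is down (14 mm or more of 18), the other two tags are up (less than 8 mm down), all three pads are back up (within 3 mm), and every bystander is within 30 mm of where it stood (((value of joint tag_p above 0.014 m and value of joint each of tag_q, tag_r below 0.008 m) or (value of joint tag_q above 0.014 m and value of joint each of tag_p, tag_r below 0.008 m) or (value of joint tag_r above 0.014 m and value of joint each of tag_p, tag_q below 0.008 m)) and value of joint each of pad_p, pad_q, pad_r below 0.003 m and distance of each of egg_box, burnisher, compass, rest_post, nest_cups, sand_block, blank from where it was at the start of the episode below 0.03 m); the robot touches nothing.
It fails at once if a tag is pushed down on a rest that is not the softest: its tag slides while its pad has sunk less than 11 mm ((value of joint tag_p above 0.008 m and value of joint pad_p below 0.011 m and contact force between the fingers and rest_p above 4 N) or (value of joint tag_q above 0.008 m and value of joint pad_q below 0.011 m and contact force between the fingers and rest_q above 4 N) or (value of joint tag_r above 0.008 m and value of joint pad_r below 0.011 m and contact force between the fingers and rest_r above 4 N)).
It fails at once if a tag is pulled up by 4 mm or more (value of joint any of tag_p, tag_q, tag_r below -0.004 m).
It fails at once if a bystander is moved or lifted by 30 mm or more (distance of any of egg_box, burnisher, compass, rest_post, nest_cups, sand_block, blank from where it was at the start of the episode above 0.03 m).
It also fails if it takes over 58 s, if anything falls off the work surface, if the arm or the gripper's body presses on something with over 40 N, if the wrist force passes 120 N, or if a joint passes its speed limit or range.

### The arm

A 7-joint arm with a two-finger parallel gripper is mounted at the origin on the work surface. World frame = base frame: x ahead of the robot, y to its left, z up, the work surface at z = 0. Lengths are in m, angles in rad, forces in N, time in s.
With the tool pointing down it reaches from about 0.35 to 0.9 m from the base axis. Payload 7.2 kg.
Tool frame: the origin (TCP) lies midway between the tips of the shut fingers; the grasp point (between the pads) lies 19 mm behind it; x points along the fingers, z is the direction in which the jaws open and shut, and the axes are right-handed (so a half turn about x gives the same grasp; the last joint's range is limited). The gripper opens to 85 mm and grips with 20 to 120 N. Pads are 22 mm wide; open, the fingers measure 114 mm over their backs; the gripper's body (76 mm by 85 mm) begins 54 mm behind the grasp point. The pads swing forward as they close: fully open they stand 13 mm farther back than shut.
Start: joints at [-1.237, 0.411, -0.013, 1.596, 0.006, 1.134, -0.082], TCP at [0.244, 0.575, 0.231] pointing down, gripper open.
Joint ranges: [-2.95, 2.95], [-0.29, 1.99], [-1.47, 1.44], [0.14, 2.54], [-1.03, 4.17], [0.13, 1.85], [-2.86, 2.86]. Speed limits (rad/s): [2.39, 2.39, 3.01, 3.01, 3.14, 3.14, 3.14].

### API

Orientations are given as a unit quaternion [x, y, z, w].
In Python, from station import arm gives the robot as it stands. The module is installed in compiled form; this text tells all that it offers.
- The arm moves only by the tool send_rows, never from a script. Its argument "plan" is a list of rows, each a list of 3 entries, a list of its own where there are three numbers: the shift along the tool's x, y, z scaled (see below), then the turn, a rotation vector about the tool's x, y, z scaled (see below), then the opening, from 0 (shut) to 1 (fully open). A call has 1 to 8 rows; each row shifts and turns the commanded pose from where the row before left it, along the tool's axes as they then stand; what a row does not reach is not made up. The controller multiplies each number of a shift by 3 cm and each number of a turn by 0.15 rad. A row lasts 1/8 s, in which the tool goes at most 62.5 mm and 10.7 degrees, less where a joint would pass 70% of its speed; a pose out of reach is approached as far as the arm can. A call with a number of a shift or a turn outside -1 to 1 is refused whole. A call with a gripper value outside its range is refused whole. The fingers move at their own pace and stop on an object; the grip force is fixed at half the most. Time passes only in rows, so rows that do not move let the fingers close. It gives the time, the measured TCP pose, the force and the opening at its end, in the units of the state.
- arm.state(): the state, without advancing time (a new reading comes with each control period).
- arm.grab_frame(name): name is "scene" or "top" or "wrist"; returns a dict with "color" (400x640x3 uint8, red, green, blue), "depth" (400x640 float32, m along the optical axis (not along the pixel's ray), 0 where there is no reading), "camera_matrix" (3x3 intrinsics, pixels), "R" (3x3) and "t" (3): a world point X has camera coordinates R X + t. Camera axes: x right, y down, z forward; pixel columns grow to the right and rows downward; lengths in m; the calibration is good to about 2 mm. A picture is of the moment at which its call begins.
- arm.job_done(): hands the job in, once; it reports no verdict.
The state is a dict: "t": time; "joint_positions": joint angles; "joint_velocities": joint speeds; "joint_torque": joint torques, N m; "tcp_pos": TCP position; "tool_rot": TCP orientation; "force": force on the tool from outside, world axes, zero at the start; "wrist_torque": the same for the moment, N m; "width": finger opening in m.
Only numpy, scipy, OpenCV 4.12 (cv2) and the standard library are available. Lean on these libraries where they do the work, as an engineer would, in place of code of your own. Each camera call takes 0.05 s, during which the arm holds its last target.

## Working session

There is one attempt and no reset: what is moved stays moved. The work goes in short steps, Python scripts to look and compute and a tool call to move; the robot and the scene stay as the last step left them, time stands still between calls to the robot, and variables do not carry over. Pictures are saved under pics/ and viewed, and the job is handed in when it is done.

Besides the shell and the picture viewer there is one more tool, called by a JSON object that holds its "method" and its "body", one argument or row to a line. send_rows: Moves the arm, as the interface text tells. Shifts and turns lie within -1 to 1; 1 stands for 3 cm of shift or 0.15 rad of turn. Its arguments: {"type":"object","properties":{"plan":{"type":"array","items":{"type":"array"}}},"required":["plan"]}

```bash
mkdir -p pics; python3 - <<'E'
from station import arm
import cv2,pickle
s=arm.state();print({k:s[k] for k in('t','tcp_pos','tool_rot','force','width')})
for n in('scene','top','wrist'):
    f=arm.grab_frame(n);pickle.dump(f,open(f'pics/{n}.pkl','wb'));cv2.imwrite(f'pics/{n}0.png',f['color'][:,:,::-1]);print(n,f['R'],f['t'],f['camera_matrix'])
E
```

```text
{'t': 0.0, 'tcp_pos': array([0.244216  , 0.57474086, 0.23042028]), 'tool_rot': array([-0.39054118,  0.59018695,  0.3898294 ,  0.58922831]), 'force': array([ 0.08237641, -0.07829256,  0.03007322]), 'width': 0.08529878770434714}
scene [[-0.02227075  0.99973698 -0.00547547]
 [ 0.538355    0.00737741 -0.84268586]
 [-0.84242383 -0.02171499 -0.53837771]] [-0.00513215 -0.23385171  1.95798157] [[498.69627063   0.         318.475914  ]
 [  0.         498.69627063 198.52156819]
 [  0.           0.           1.        ]]
top [[ 0.02530885 -0.99962256  0.01068649]
 [-0.98919152 -0.02658631 -0.1441988 ]
 [ 0.14442849 -0.00692148 -0.98949103]] [-0.031751    0.58254379  1.26650993] [[476.48783617   0.         319.65885504]
 [  0.         476.48783617 195.95197103]
 [  0.           0.           1.        ]]
wrist [[ 0.39050972  0.92059753 -0.00153452]
 [ 0.87725378 -0.37161718  0.30385272]
 [ 0.2791558  -0.12000361 -0.95271778]] [-0.62458686 -0.03943485  0.37981968] [[324.59928151   0.         318.56749611]
 [  0.         324.59928151 202.37929186]
 [  0.           0.           1.        ]]
```

View pics/scene0.png

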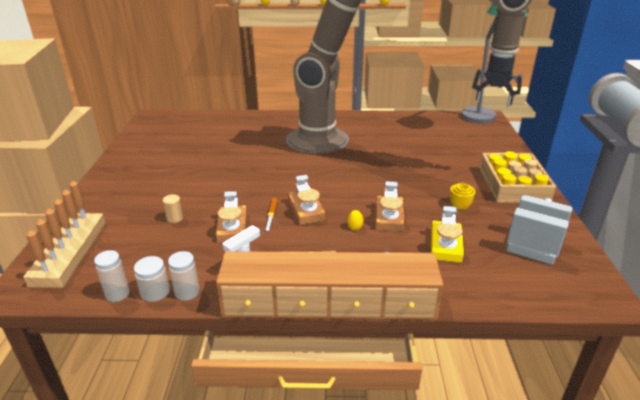

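View pics/top0.png

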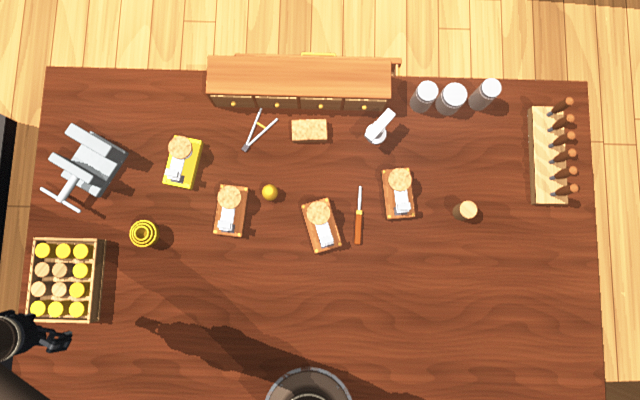

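Both views show four rests. In the top view the wooden ones are at about (231,210) left, (321,225) middle and (398,193) right. The look-alike is the yellow rest at (182,162), which I exclude. Next I'll check close crops and measure the pads.

```bash
cat >h.py <<'E'
import numpy as np,pickle,cv2
def cast(f,u,v,z):
    K,R,t=f['camera_matrix'],f['R'],f['t']
    d=R.T@np.linalg.inv(K)@np.array([u,v,1.]);c=-R.T@t
    return c+d*(z-c[2])/d[2]
def cloud(f):
    K,R,t=f['camera_matrix'],f['R'],f['t'];h,w=f['depth'].shape
    u,v=np.meshgrid(np.arange(w),np.arange(h));D=f['depth']
    P=np.stack([(u-K[0,2])/K[0,0]*D,(v-K[1,2])/K[1,1]*D,D],-1)
    return (P-t)@R
E
python3 - <<'E'
from h import *
f=pickle.load(open('pics/top.pkl','rb'));P=cloud(f)
c=f['color'];cv2.imwrite('pics/crop.png',cv2.resize(c[150:270,150:430,::-1],None,fx=2.8,fy=2.8,interpolation=cv2.INTER_CUBIC))
for n,(u,v) in dict(L=(231,210),M=(321,225),R=(398,193)).items():
    W=P[v-38:v+38,u-30:u+30].reshape(-1,3); 
    for nm,lo,hi in(('pad',.068,.082),('tag',.084,.1),('block',.02,.036)):
        m=((P[...,2]>lo)&(P[...,2]<hi)).astype(np.uint8)
        mm=np.zeros_like(m);mm[v-38:v+38,u-30:u+30]=m[v-38:v+38,u-30:u+30]
        k,lab,st,ce=cv2.connectedComponentsWithStats(mm)
        for i in range(1,k):
            if st[i,4]>25:
                Q=P[lab==i];print(n,nm,st[i,4],'mean',Q.mean(0).round(4),'min',Q.min(0).round(3),'max',Q.max(0).round(3), 'mid',((Q.min(0)+Q.max(0))/2).round(4), 'ray',cast(f,*ce[i],Q[:,2].mean()).round(4))
                if nm!='pad':print('   rect',cv2.minAreaRect(Q[:,:2].astype(np.float32)))
E
```

```text
L pad 448 mean [0.5701 0.226  0.0754] min [0.539 0.194 0.068] max [0.602 0.258 0.082] mid [0.5706 0.2263 0.075 ] ray [0.5701 0.226  0.0754]
L tag 92 mean [0.4959 0.2323 0.0909] min [0.487 0.216 0.084] max [0.506 0.25  0.099] mid [0.4964 0.2329 0.0916] ray [0.4959 0.2324 0.0909]
   rect ((0.496044397354126, 0.23269377648830414), (0.03348611295223236, 0.017840595915913582), 86.49269104003906)
L block 27 mean [0.6069 0.2543 0.0295] min [0.594 0.24  0.022] max [0.613 0.265 0.035] mid [0.6034 0.2521 0.0286] ray [0.6069 0.2543 0.0295]
   rect ((0.6084892153739929, 0.25524377822875977), (0.013067987747490406, 0.02953580766916275), 37.98255157470703)
L block 696 mean [0.5254 0.219  0.0294] min [0.468 0.183 0.02 ] max [0.61  0.274 0.036] mid [0.5394 0.2282 0.0279] ray [0.5252 0.2191 0.0294]
   rect ((0.5409195423126221, 0.22905559837818146), (0.08185653388500214, 0.14003942906856537), 84.78343963623047)
M pad 438 mean [ 0.5342 -0.0129  0.0754] min [ 0.503 -0.043  0.068] max [0.566 0.019 0.082] mid [ 0.5342 -0.0118  0.0749] ray [ 0.5342 -0.0129  0.0754]
M tag 89 mean [ 0.4632 -0.0358  0.0924] 
[... 501 characters left out ...]
)
R pad 435 mean [ 0.6299 -0.2293  0.0754] min [ 0.598 -0.262  0.068] max [ 0.662 -0.199  0.082] mid [ 0.63   -0.2302  0.0748] ray [ 0.6299 -0.2293  0.0754]
R tag 90 mean [ 0.5566 -0.2384  0.0906] min [ 0.546 -0.255  0.085] max [ 0.567 -0.221  0.097] mid [ 0.5566 -0.2379  0.0911] ray [ 0.5566 -0.2384  0.0906]
   rect ((0.5567927360534668, -0.23834176361560822), (0.017823217436671257, 0.033631350845098495), 7.356949806213379)
R block 689 mean [ 0.5842 -0.2245  0.0296] min [ 0.529 -0.28   0.02 ] max [ 0.671 -0.186  0.036] mid [ 0.5998 -0.2329  0.0281] ray [ 0.584  -0.2246  0.0296]
   rect ((0.6016391515731812, -0.23371371626853943), (0.1405181735754013, 0.08140517771244049), 6.662677764892578)
```

View pics/crop.png

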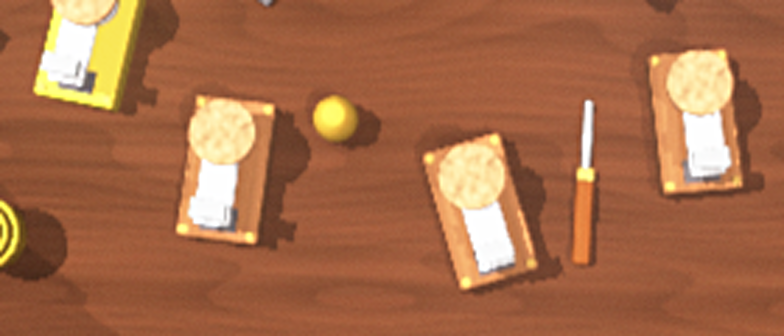

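All sizes match: pads are 64 mm across with tops at 75–76 mm, tags are 18×34 mm, blocks are 140×80 mm, and pad-to-tag distance is 75 mm. Next I'll work out the tool axes and the shifts for each target.

```bash
cat >>h.py <<'E'
from scipy.spatial.transform import Rotation as Ro
T=dict(padL=(.570,.226),padM=(.534,-.0125),padR=(.630,-.2297),tagL=(.4962,.2325),tagM=(.4635,-.0357),tagR=(.5567,-.2382))
def go(name,z):
    from station import arm
    s=arm.state();R=Ro.from_quat(s['tool_rot']).as_matrix()
    d=np.r_[T[name],z]-s['tcp_pos']
    print(name,'t',round(s['t'],2),'tcp',s['tcp_pos'].round(4),'F',s['force'].round(2),'w',round(s['width'],4),'q',s['joint_positions'].round(2),'total units',(R.T@d/.03).round(3))
    return R
E
python3 -c "
from h import *
print(go('padL',.13).round(3))"
```

```text
padL t 0.15 tcp [0.2443 0.5749 0.2307] F [ 0.65 -0.12 -0.29] w 0.0856 q [-1.24  0.41 -0.01  1.6   0.01  1.13 -0.08] total units [  3.365 -14.539  -6.454]
[[-0.    -0.92   0.391]
 [-0.001  0.391  0.92 ]
 [-1.    -0.    -0.001]]
```

{"method": "send_rows", "body": {
  "plan": [
    [[0, -0.9, -0.4], [0, 0, 0], 0],
    [[0, -0.9, -0.4], [0, 0, 0], 0],
    [[0, -0.9, -0.4], [0, 0, 0], 0],
    [[0, -0.9, -0.4], [0, 0, 0], 0],
    [[0, -0.9, -0.4], [0, 0, 0], 0],
    [[0, -0.9, -0.4], [0, 0, 0], 0],
    [[0, -0.9, -0.4], [0, 0, 0], 0],
    [[0, -0.9, -0.4], [0, 0, 0], 0]
  ]
}}

```text
t: 1.15
tcp_pos: [0.4062, 0.4015, 0.2311]
tool_rot: [-0.39, 0.59, 0.39, 0.59]
force: [0.8, 0.7, -0.5]
width: 0.0003
```

{"method": "send_rows", "body": {
  "plan": [
    [[0, -0.9, -0.4], [0, 0, 0], 0],
    [[0, -0.9, -0.4], [0, 0, 0], 0],
    [[0, -0.9, -0.4], [0, 0, 0], 0],
    [[0, -0.9, -0.4], [0, 0, 0], 0],
    [[0, -0.9, -0.4], [0, 0, 0], 0],
    [[0, -0.9, -0.4], [0, 0, 0], 0],
    [[0, 0, 0], [0, 0, 0], 0],
    [[0, 0, 0], [0, 0, 0], 0]
  ]
}}

```text
t: 2.15
tcp_pos: [0.5261, 0.2733, 0.231]
tool_rot: [-0.39, 0.59, 0.39, 0.589]
force: [0.1, 0.7, -0.7]
width: 0.0001
```

```bash
python3 -c "
from h import *
print(go('padL',.09).round(3))"
```

```text
padL t 2.15 tcp [0.5261 0.2733 0.231 ] F [ 0.09  0.74 -0.71] w 0.0001 q [-0.67  0.36  0.14  1.69 -0.05  1.1   0.66] total units [ 4.699 -1.967 -0.878]
[[-0.001 -0.92   0.391]
 [ 0.     0.391  0.92 ]
 [-1.     0.001 -0.   ]]
```

{"method": "send_rows", "body": {
  "plan": [
    [[0.7, -1.0, -0.45], [0, 0, 0], 0],
    [[1.0, -0.97, -0.43], [0, 0, 0], 0],
    [[1.0, 0, 0], [0, 0, 0], 0],
    [[1.0, 0, 0], [0, 0, 0], 0],
    [[0.8, 0, 0], [0, 0, 0], 0],
    [[0, 0, 0], [0, 0, 0], 0],
    [[0, 0, 0], [0, 0, 0], 0]
  ]
}}

```text
t: 3.02
tcp_pos: [0.5709, 0.2263, 0.0972]
tool_rot: [-0.39, 0.589, 0.391, 0.59]
force: [0.5, -0.8, 1.4]
width: -0.0002
```

```bash
python3 - <<'E'
from h import *
go('padL',.066)
from station import arm
f=arm.grab_frame('scene');cv2.imwrite('pics/s1.png',cv2.resize(f['color'][150:280,180:480,::-1],None,fx=2.6,fy=2.6))
E
```

```text
padL t 3.02 tcp [0.5709 0.2263 0.0972] F [ 0.49 -0.79  1.42] w -0.0002 q [-0.56  0.53  0.14  1.76 -0.09  0.85  0.8 ] total units [ 1.041  0.023 -0.022]
```

View pics/s1.png

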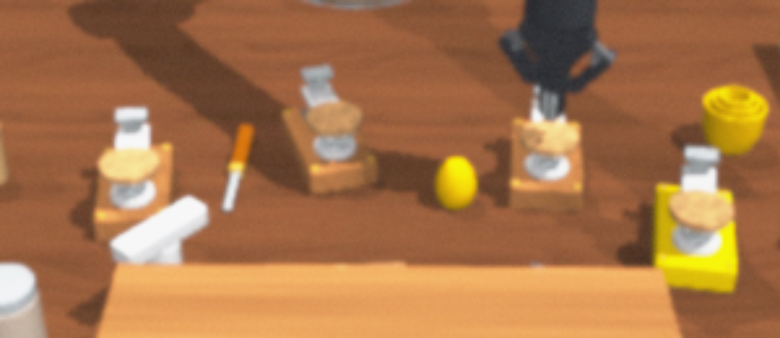

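The shut fingers are over the left pad, at about (548,110) in the crop. Pressing.

{"method": "send_rows", "body": {
  "plan": [
    [[0.5, 0, 0], [0, 0, 0], 0],
    [[0, 0, 0], [0, 0, 0], 0]
  ]
}}

```text
t: 3.32
tcp_pos: [0.5699, 0.2252, 0.0803]
tool_rot: [-0.39, 0.59, 0.39, 0.589]
force: [0.8, -0.2, 0.2]
width: 0.0001
```

{"method": "send_rows", "body": {
  "plan": [
    [[0.3, 0, 0], [0, 0, 0], 0],
    [[0.25, 0, 0], [0, 0, 0], 0],
    [[0, 0, 0], [0, 0, 0], 0],
    [[0, 0, 0], [0, 0, 0], 0]
  ]
}}

```text
t: 3.82
tcp_pos: [0.5713, 0.2256, 0.066]
tool_rot: [-0.39, 0.589, 0.39, 0.59]
force: [-3.6, -1.0, 12.7]
width: 0.0001
```

{"method": "send_rows", "body": {
  "plan": [
    [[0, 0, 0], [0, 0, 0], 0],
    [[0, 0, 0], [0, 0, 0], 0]
  ]
}}

```text
t: 4.08
tcp_pos: [0.5713, 0.2256, 0.0661]
tool_rot: [-0.39, 0.589, 0.39, 0.59]
force: [-2.9, -1.2, 13.7]
width: -0.0
```

10 mm of travel gave about 13 N, so the left rest is the firmest. Lifting and moving to the middle.

{"method": "send_rows", "body": {
  "plan": [
    [[-1, 0, 0], [0, 0, 0], 0],
    [[-1, 0, 0], [0, 0, 0], 0],
    [[-0.5, 0, -0.9], [0, 0, 0], 0],
    [[0, -0.4, -1], [0, 0, 0], 0],
    [[0, -0.4, -1], [0, 0, 0], 0],
    [[0, -0.4, -1], [0, 0, 0], 0],
    [[0, -0.4, -1], [0, 0, 0], 0],
    [[0, -0.36, -1], [0, 0, 0], 0]
  ]
}}

```text
t: 5.08
tcp_pos: [0.5556, 0.0384, 0.1395]
tool_rot: [-0.39, 0.59, 0.39, 0.59]
force: [0.5, 0.4, 0.0]
width: 0.0003
```

{"method": "send_rows", "body": {
  "plan": [
    [[0, 0, -1], [0, 0, 0], 0],
    [[0, 0, -0.9], [0, 0, 0], 0],
    [[0, 0, 0], [0, 0, 0], 0],
    [[0, 0, 0], [0, 0, 0], 0]
  ]
}}

```text
t: 5.58
tcp_pos: [0.5336, -0.0123, 0.1397]
tool_rot: [-0.39, 0.589, 0.39, 0.59]
force: [-0.5, 0.0, 0.2]
width: 0.0001
```

```bash
python3 -c "
from h import *
go('padM',.08)"
```

```text
padM t 5.58 tcp [ 0.5336 -0.0123  0.1397] F [-0.54  0.02  0.2 ] w 0.0001 q [-0.23  0.36  0.2   1.93 -0.09  0.86  1.19] total units [ 1.99  -0.014 -0.002]
```

{"method": "send_rows", "body": {
  "plan": [
    [[1, 0, 0], [0, 0, 0], 0],
    [[1, 0, 0], [0, 0, 0], 0],
    [[0, 0, 0], [0, 0, 0], 0]
  ]
}}

```text
t: 5.95
tcp_pos: [0.5323, -0.0118, 0.078]
tool_rot: [-0.39, 0.59, 0.391, 0.588]
force: [-0.2, 0.3, -0.2]
width: 0.0
```

{"method": "send_rows", "body": {
  "plan": [
    [[0.25, 0, 0], [0, 0, 0], 0],
    [[0.25, 0, 0], [0, 0, 0], 0],
    [[0, 0, 0], [0, 0, 0], 0],
    [[0, 0, 0], [0, 0, 0], 0],
    [[0, 0, 0], [0, 0, 0], 0]
  ]
}}

```text
t: 6.58
tcp_pos: [0.5342, -0.0123, 0.0661]
tool_rot: [-0.39, 0.589, 0.39, 0.59]
force: [-2.2, 2.5, 6.7]
width: 0.0
```

{"method": "send_rows", "body": {
  "plan": [
    [[0, 0, 0], [0, 0, 0], 0],
    [[0, 0, 0], [0, 0, 0], 0]
  ]
}}

```text
t: 6.82
tcp_pos: [0.5343, -0.0122, 0.0661]
tool_rot: [-0.39, 0.589, 0.39, 0.59]
force: [-1.4, 1.4, 7.4]
width: -0.0001
```

Middle: about 7.4 N at 10 mm. Now the right rest.

{"method": "send_rows", "body": {
  "plan": [
    [[-1, 0, 0], [0, 0, 0], 0],
    [[-1, 0, 0], [0, 0, 0], 0],
    [[-0.5, -0.77, -0.42], [0, 0, 0], 0],
    [[0, -1, -1], [0, 0, 0], 0],
    [[0, -1, -1], [0, 0, 0], 0],
    [[0, -1, -1], [0, 0, 0], 0],
    [[0, -1, -1], [0, 0, 0], 0],
    [[0, -1, -1], [0, 0, 0], 0]
  ]
}}

```text
t: 7.82
tcp_pos: [0.6299, -0.2315, 0.1404]
tool_rot: [-0.391, 0.589, 0.39, 0.59]
force: [1.0, -0.4, -0.5]
width: -0.0001
```

{"method": "send_rows", "body": {
  "plan": [
    [[0, 0, 0], [0, 0, 0], 0],
    [[0, 0, 0], [0, 0, 0], 0]
  ]
}}

```text
t: 8.07
tcp_pos: [0.629, -0.2298, 0.1398]
tool_rot: [-0.39, 0.59, 0.39, 0.59]
force: [0.0, 1.5, 1.0]
width: 0.0
```

```bash
python3 -c "
from h import *
go('padR',.08)"
```

```text
padR t 8.07 tcp [ 0.629  -0.2298  0.1398] F [0.03 1.5  1.02] w 0.0 q [ 0.11  0.57  0.24  1.59 -0.16  1.    1.57] total units [ 1.993 -0.03   0.014]
```

{"method": "send_rows", "body": {
  "plan": [
    [[1, 0, 0], [0, 0, 0], 0],
    [[1, 0, 0], [0, 0, 0], 0],
    [[0, 0, 0], [0, 0, 0], 0]
  ]
}}

```text
t: 8.45
tcp_pos: [0.6276, -0.2279, 0.0779]
tool_rot: [-0.389, 0.59, 0.392, 0.589]
force: [-0.1, 0.6, -0.5]
width: 0.0003
```

{"method": "send_rows", "body": {
  "plan": [
    [[0.25, 0, 0], [0, 0, 0], 0],
    [[0.22, 0, 0], [0, 0, 0], 0],
    [[0, 0, 0], [0, 0, 0], 0],
    [[0, 0, 0], [0, 0, 0], 0],
    [[0, 0, 0], [0, 0, 0], 0]
  ]
}}

```text
t: 9.07
tcp_pos: [0.6296, -0.2303, 0.0662]
tool_rot: [-0.39, 0.589, 0.39, 0.59]
force: [1.8, 2.0, 2.7]
width: -0.0
```

{"method": "send_rows", "body": {
  "plan": [
    [[0, 0, 0], [0, 0, 0], 0],
    [[0, 0, 0], [0, 0, 0], 0]
  ]
}}

```text
t: 9.32
tcp_pos: [0.6293, -0.2305, 0.0659]
tool_rot: [-0.39, 0.59, 0.39, 0.59]
force: [1.9, 1.2, 3.1]
width: 0.0002
```

Right: about 3 N, so it's the softest, and all three readings fit the stated values. Now to its tag.

{"method": "send_rows", "body": {
  "plan": [
    [[-1, 0, 0], [0, 0, 0], 0],
    [[-1, 0, 0], [0, 0, 0], 0],
    [[-0.5, 0.7, -0.4], [0, 0, 0], 0],
    [[0, 0.7, -0.4], [0, 0, 0], 0],
    [[0, 0.73, -0.38], [0, 0, 0], 0],
    [[0, 0, 0], [0, 0, 0], 0],
    [[0, 0, 0], [0, 0, 0], 0]
  ]
}}

```text
t: 10.2
tcp_pos: [0.5566, -0.2379, 0.1405]
tool_rot: [-0.39, 0.59, 0.39, 0.59]
force: [0.4, 0.9, 0.4]
width: -0.0002
```

```bash
python3 - <<'E'
from h import *
go('tagR',.095)
from station import arm
f=arm.grab_frame('wrist');cv2.imwrite('pics/w2.png',f['color'][:,:,::-1])
E
```

```text
tagR t 10.2 tcp [ 0.5566 -0.2379  0.1405] F [0.39 0.9  0.45] w -0.0002 q [ 0.14  0.47  0.25  1.76 -0.14  0.93  1.62] total units [ 1.516 -0.008 -0.006]
```

View pics/w2.png

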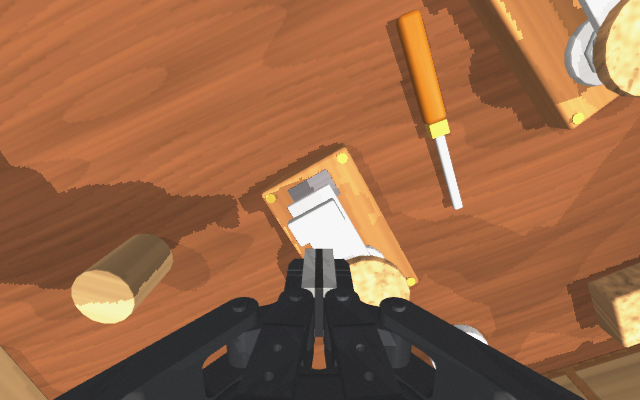

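The wrist view shows the tips at (320,255) and the tag tab at about (325,225). The camera looks forward and the tool is still 50 mm above the tag. I'll go to just above it and look again.

{"method": "send_rows", "body": {
  "plan": [
    [[0.8, 0, 0], [0, 0, 0], 0],
    [[0.65, 0, 0], [0, 0, 0], 0],
    [[0, 0, 0], [0, 0, 0], 0],
    [[0, 0, 0], [0, 0, 0], 0]
  ]
}}

```text
t: 10.75
tcp_pos: [0.557, -0.238, 0.0976]
tool_rot: [-0.39, 0.59, 0.39, 0.59]
force: [0.3, -0.6, -0.2]
width: 0.0
```

```bash
python3 - <<'E'
from h import *
go('tagR',.055)
from station import arm
f=arm.grab_frame('wrist');cv2.imwrite('pics/w3.png',f['color'][:,:,::-1])
E
```

```text
tagR t 10.75 tcp [ 0.557  -0.238   0.0976] F [ 0.26 -0.56 -0.23] w 0.0 q [ 0.15  0.53  0.24  1.79 -0.16  0.85  1.63] total units [ 1.421  0.009 -0.01 ]
```

View pics/w3.png

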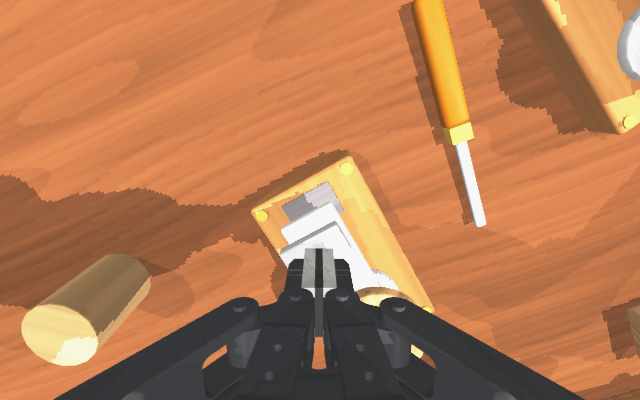

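The tips are now on the tab in the view. Pressing down in stages and watching the force.

{"method": "send_rows", "body": {
  "plan": [
    [[0.3, 0, 0], [0, 0, 0], 0],
    [[0.3, 0, 0], [0, 0, 0], 0],
    [[0, 0, 0], [0, 0, 0], 0],
    [[0, 0, 0], [0, 0, 0], 0]
  ]
}}

```text
t: 11.3
tcp_pos: [0.5568, -0.238, 0.0795]
tool_rot: [-0.39, 0.59, 0.39, 0.59]
force: [1.8, 0.0, 3.6]
width: 0.0001
```

{"method": "send_rows", "body": {
  "plan": [
    [[0.2, 0, 0], [0, 0, 0], 0],
    [[0.2, 0, 0], [0, 0, 0], 0],
    [[0.2, 0, 0], [0, 0, 0], 0],
    [[0.1, 0, 0], [0, 0, 0], 0],
    [[0, 0, 0], [0, 0, 0], 0],
    [[0, 0, 0], [0, 0, 0], 0]
  ]
}}

```text
t: 12.05
tcp_pos: [0.5567, -0.238, 0.0584]
tool_rot: [-0.39, 0.59, 0.39, 0.59]
force: [2.2, -1.5, 5.1]
width: -0.0002
```

{"method": "send_rows", "body": {
  "plan": [
    [[0.1, 0, 0], [0, 0, 0], 0],
    [[0.1, 0, 0], [0, 0, 0], 0],
    [[0, 0, 0], [0, 0, 0], 0],
    [[0, 0, 0], [0, 0, 0], 0]
  ]
}}

```text
t: 12.55
tcp_pos: [0.5567, -0.2381, 0.0538]
tool_rot: [-0.39, 0.589, 0.39, 0.59]
force: [-1.6, 0.8, 17.5]
width: 0.0004
```

17.5 N at 54 mm means the tag and pad are both bottomed. Lifting straight up.

{"method": "send_rows", "body": {
  "plan": [
    [[-0.5, 0, 0], [0, 0, 0], 0],
    [[-1, 0, 0], [0, 0, 0], 0],
    [[-1, 0, 0], [0, 0, 0], 0],
    [[-1, 0, 0], [0, 0, 0], 0],
    [[-1, 0, 0], [0, 0, 0], 0],
    [[-1, 1, 0], [0, 0, 0], 0],
    [[0, 1, 0], [0, 0, 0], 0],
    [[0, 1, 0], [0, 0, 0], 0]
  ]
}}

```text
t: 13.55
tcp_pos: [0.4714, -0.202, 0.2167]
tool_rot: [-0.389, 0.59, 0.391, 0.589]
force: [-0.6, 0.9, 0.6]
width: -0.0
```

{"method": "send_rows", "body": {
  "plan": [
    [[0, 1, 0], [0, 0, 0], 0],
    [[0, 1, 0], [0, 0, 0], 0],
    [[0, 0, 0], [0, 0, 0], 0],
    [[0, 0, 0], [0, 0, 0], 0]
  ]
}}

```text
t: 14.05
tcp_pos: [0.4183, -0.1793, 0.2171]
tool_rot: [-0.39, 0.59, 0.39, 0.59]
force: [0.2, 0.1, -0.7]
width: -0.0
```

```bash
python3 - <<'E'
from h import *
from station import arm
go('tagR',.2)
f=arm.grab_frame('top');P=cloud(f);f0=pickle.load(open('pics/top.pkl','rb'));P0=cloud(f0)
cv2.imwrite('pics/t9.png',f['color'][:,:,::-1])
for n in 'LMR':
  for a in('pad','tag'):
    x,y=T[a+n]; o=[]
    for Q in(P0,P):
        r=.006 if a=='tag' else .02
        m=(np.hypot(Q[...,0]-x,Q[...,1]-y)<r)&(Q[...,2]>.05)&(Q[...,2]<.12)
        o.append((int(m.sum()),np.median(Q[m][:,2]).round(4) if m.any() else None))
    print(a+n,o)
d=cv2.absdiff(f['color'],f0['color']).max(2);cv2.imwrite('pics/d9.png',d)
E
```

```text
tagR t 14.05 tcp [ 0.4183 -0.1793  0.2171] F [ 0.2   0.14 -0.71] w -0.0 q [ 0.06  0.13  0.26  2.02 -0.04  1.    1.51] total units [ 5.660e-01 -5.016e+00 -4.000e-03]
padL [(175, np.float64(0.0758)), (174, np.float64(0.0755))]
tagL [(17, np.float64(0.0912)), (16, np.float64(0.0908))]
padM [(177, np.float64(0.0755)), (174, np.float64(0.0755))]
tagM [(18, np.float64(0.0933)), (18, np.float64(0.0936))]
padR [(170, np.float64(0.0755)), (170, np.float64(0.076))]
tagR [(14, np.float64(0.0897)), (14, np.float64(0.076))]
```

View pics/t9.png

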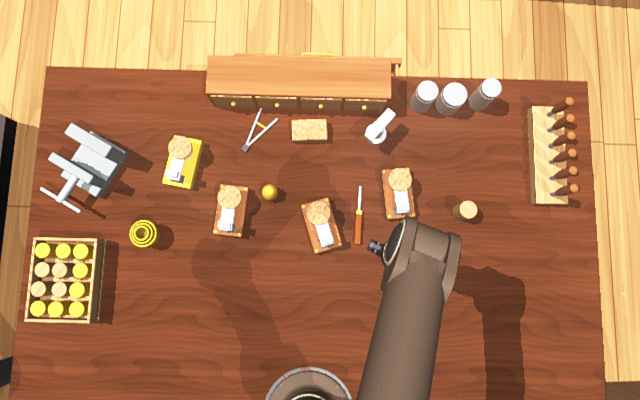

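The right tag's top is now at 76 mm (75 mm expected for fully down with the pad up). The other tags, all the pads and every bystander are unchanged, and the arm is clear. Handing in.

```bash
python3 -c "
from station import arm
print(arm.job_done())"
```

```text
the job is handed in; nothing more can be done
None
```

The job is handed in at about 14 s of the 58 s allowed. The right rest is the softest, and its tag is pushed fully down. No verdict is reported back.

- **Pad tests:** I pressed the three pads in order with the shut fingertips, each about 10 mm. They read about 13 N (left), 7.4 N (middle) and 3 N (right), which matches the three stated springs.
- **Tag push:** The right tag's top was at 54 mm with 17.5 N on it, so tag and pad were both bottomed before I lifted off.
- **Last depth check:** The right tag's top is at 76 mm, where about 75 mm is expected for fully down with the pad back up. The left and middle tags are still up at 91 and 94 mm, and all three pads are back at about 76 mm.
- **Surroundings:** In the last top view the loose things look unmoved (judged by eye, not measured), and the arm is clear of everything. No check failed or disagreed.

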